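Push a photometer's cell changer to its third click and take the reading

ROBOT

A 6-joint arm with a two-finger parallel gripper is mounted at the origin on the work surface. World frame = base frame: x ahead of the robot, y to its left, z up, the work surface at z = 0. Lengths are in m, angles in rad, forces in N, time in s.
With the tool pointing down it reaches from about 0.425 to 0.95 m from the base axis. Payload 14.7 kg.
Tool frame: the origin (TCP) lies midway between the tips of the shut fingers; the grasp point (between the pads) lies 19 mm behind it; x points along the fingers, z is the direction in which the jaws open and shut, and the axes are right-handed (so a half turn about x gives the same grasp; the last joint's range is limited). The gripper opens to 85 mm and grips with 20 to 120 N. Pads are 22 mm wide; open, the fingers measure 114 mm over their backs; the gripper's body (76 mm by 85 mm) begins 54 mm behind the grasp point. The pads swing forward as they close: fully open they stand 13 mm farther back than shut.
Start: joints at [1.27, 0.48, 1.596, -0, 1.065, -0.047], TCP at [0.163, 0.629, 0.231] pointing down, gripper open.
Joint ranges: [-2.75, 2.75], [-0.82, 2.05], [0.23, 2.67], [-1.56, 4.7], [0.09, 2.69], [-2.92, 2.92]. Speed limits (rad/s): [1.89, 1.89, 2.39, 3.01, 3.01, 3.01].

INTERFACE

Orientations are given as a unit quaternion [w, x, y, z].
In Python, from rig import manip, optics gives the robot as it stands. The module is installed in compiled form; this text tells all that it offers.
- The arm moves only by the shell command python3 -m crank 'ROWS'. ROWS is JSON, a list of rows, each a list of 3 entries, a list of its own where there are three numbers: the shift along the tool's x, y, z in cm, then the turn, a rotation vector about the tool's x, y, z in degrees, then the finger opening in cm, from 0 to 8.54. A call has 1 to 8 rows; each row is the pose to reach, as a shift and turn from the pose measured when the call began, along the tool's axes at that moment; what a row does not reach only later rows make up. A row lasts 1/8 s, in which the tool goes at most 62.5 mm and 10.7 degrees, less where a joint would pass 70% of its speed; a pose out of reach is approached as far as the arm can. A call with a gripper value outside its range is refused whole. The fingers move at their own pace and stop on an object; the grip force is fixed at half the most. Time passes only in rows, so rows that repeat a pose let the fingers close. It gives the time, the measured TCP pose, the force and the opening at its end, in the units of the state.
- manip.observe(): the state, without advancing time (a new reading comes with each control period).
- optics.get_image(name): name is "scene" or "top" or "wrist"; returns a dict with "color" (480x640x3 uint8, blue, green, red), "intrinsics" (3x3 intrinsics, pixels), "extrinsics" (4x4, takes a point from world to camera coordinates); the wrist camera has in their place "T_tool_cam" (4x4, takes a point from camera to tool coordinates, whose origin is the TCP and whose axes are the tool frame's). Camera axes: x right, y up, looking along -z (the intrinsics and any distortion apply to the point x, -y, -z); pixel columns grow to the right and rows downward; lengths in m; the calibration is good to about 2 mm. The wrist camera is an equidistant fisheye: a pixel r from the principal point sees the ray r / f radians off the axis. A picture is of the moment at which its call begins: read the wrist's pose just before it. There is no depth.
- manip.job_done(): hands the job in, once; it reports no verdict.
The state is a dict: "time": time; "q": joint angles; "joint_velocities": joint speeds; "effort": joint torques, N m; "eef_pos": TCP position; "orientation": TCP orientation; "force": force on the tool from outside, world axes, zero at the start; "wrist_torque": the same for the moment, N m; "gripper_width": opening from 0.0 (shut) to 1.0 (fully open).
Only numpy, scipy, OpenCV 4.12 (cv2) and the standard library are available. Lean on these libraries where they do the work, as an engineer would, in place of code of your own. Each camera call takes 0.05 s, during which the arm holds its last target.

TASK

Push the photometer's cell-changer rod in with a fingertip, gently, from its parked (fully out) position until it has dropped into its third click, without overrunning it; the lid stays shut, so count the clicks by feel. Then, with the rod left there, press the green read key right down and let it go. Do not pinch or force the rod, keep off the blue zero key, leave the lid shut, and leave the other things on the bench where they stand.

Things in the scene. Friction and masses are not known exactly. Their poses are not given: they have to be found in the camera images.
- photometer: White and grey bench photometer, fixed, 300 mm deep, 420 wide, 135 high. Origin: centre of its underside, on the bench; x points from its front to its back, y to its left, z up. Its front (x = -150 mm) faces roughly towards the robot. Front left: low key panel, 75 mm high. Front right (y -50 to -210 mm): cell compartment, 132 mm high with its lid; the changer rod sticks out of its front wall along -x.
- rod_knob (a point): Centre of the flat front face of the black round knob (28 mm diameter, 18 long) on the steel changer rod (8 mm diameter). In the photometer's frame y = -130 mm, z = 85 mm; parked, x = -260 mm. The rod slides only along the photometer's x, in is +x. Knob face at x = -244, -228, -212 and -196 mm in the first to fourth click (the fourth is the end stop). Nothing stands beside or below it within 50 mm.
- rod_mouth (a point): Point on the rod's axis in the compartment's front wall, at x = -150, y = -130, z = 85 mm in the photometer's frame (fixed). Feel of the rod: click stops every 16 mm. To leave a stop takes about 5 N at once, fading to nothing about 8 to 10 mm on; from there a spring pulls the rod on by itself into the next stop, ahead of the finger, and holds it there.
- read_key (a joint): The green round read key on the key panel, travel in m: 0 up, 0.005 right down (about 4 N; springs back up).
- read_key_top (a point): Centre of the top of the green read key (24 mm diameter, in a grey collar of 40 mm diameter, the key's top 5 mm above the collar and about 92 mm above the bench). In the photometer's frame at x = -105 mm, y = 115 mm. Pressed straight down.
- zero_key (a joint): The blue round zero key, same make as the read key, 80 mm to its right at y = 35 mm in the photometer's frame; travel in m: 0 up, 0.005 right down. To be left alone.
- lid_edge (a point): Middle of the top front edge of the grey lid of the cell compartment, which is hinged at its back. Shut (as it starts): x = -151, y = -130, z = 132.5 mm in the photometer's frame; it rises as the lid opens.
- reagent: Amber bottle with white cap, 48 mm diameter, 95 mm high; origin under its centre. Stands in front of the photometer, 80 mm or more from the rod. Leave it.
- cuvette_stand: White stand 55 x 110 x 28 mm with three filled cuvettes, 53 mm high in all; origin under its centre. In front of the photometer, 80 mm or more from the rod. Leave it.
- tube_rack: White rack 76 x 210 mm of red-capped tubes, 100 mm high; origin under its centre. Leave it.
- tip_box: Yellow box of pipette tips, 87 x 124 x 59 mm; origin under its centre. Leave it.
- pipette: White pipette lying on the bench, 245 mm long, 28 mm high, along its x axis; origin under the middle of its grip. Leave it.
- waste_tub: Yellow open waste tub, 150 mm diameter, 148 mm high; origin under its centre. Leave it.

How it is judged:
On the way, in this order (a step that is already met when the one before it is completed fails the run):
1. the rod rests in its third click (x of rod_knob in the frame of photometer between -0.215 and -0.209 m), for 0.3 s.
2. the green read key is pressed right down, with the rod in its third click (all of step 1 and value of joint read_key above 0.004 m), for 0.1 s.
At the end, for the whole second after the job is handed in: The rod rests in its third click (48 mm in from parked, within 3 mm), both keys are up again, the lid is shut (all of step 1 and value of joint each of read_key, zero_key below 0.001 m and z of lid_edge in the frame of photometer below 0.137 m); the robot touches nothing.
It fails at once if the rod was pushed on past its third click (x of rod_knob in the frame of photometer above -0.206 m).
It fails at once if the read key was pressed before the rod was in its third click (value of joint read_key above 0.0025 m and x of rod_knob in the frame of photometer below -0.216 m).
It fails at once if the rod was pinched or forced (more than 25 N) (contact force between the fingers and rod above 25 N).
It fails at once if the zero key was pressed or the lid opened (value of joint zero_key above 0.0025 m or z of lid_edge in the frame of photometer above 0.147 m).
It fails at once if one of the other things was moved or lifted (more than 20 mm) (distance of any of reagent, cuvette_stand, tube_rack, tip_box, pipette, waste_tub from where it was at the start of the episode above 0.02 m).
It also fails if it takes over 64 s, if anything falls off the work surface, if the arm or the gripper's body presses on something with over 40 N, if the wrist force passes 120 N, or if a joint passes its speed limit or range.

## Working session

There is one attempt and no reset: what is moved stays moved. The work goes in short steps, Python scripts to look and compute and a shell command to move; the robot and the scene stay as the last step left them, time stands still between calls to the robot, and variables do not carry over. Pictures are saved under pics/ and viewed, and the job is handed in when it is done.

```bash
mkdir -p pics
python3 - <<'E'
from rig import manip, optics
import cv2,numpy as np
np.set_printoptions(suppress=True,precision=4)
print(manip.observe())
for n in ["scene","top","wrist"]:
    d=optics.get_image(n); cv2.imwrite(f"pics/{n}0.png",d["color"])
    print(n,d["intrinsics"],d.get("extrinsics",d.get("T_tool_cam")),[k for k in d])
E
```

```text
{'time': 0.0, 'q': array([ 1.2704,  0.4808,  1.5969,  0.    ,  1.0651, -0.0466]), 'joint_velocities': array([-0.0003, -0.0001, -0.0011, -0.0013, -0.001 , -0.0007]), 'effort': array([ -0.0036, -95.0656, -43.0167,  -0.0004,   0.0121,  -0.    ]), 'eef_pos': array([0.163 , 0.6288, 0.2307]), 'orientation': array([ 0.5589, -0.4329,  0.5596,  0.4325]), 'force': array([ 0.2908, -0.5271, -0.0237]), 'wrist_torque': array([ 0.0096, -0.0056, -0.0237]), 'gripper_width': 0.9998858956484875}
scene [[501.0906   0.     323.7853]
 [  0.     501.0906 241.7039]
 [  0.       0.       1.    ]] [[ 0.8142  0.5804  0.0142 -0.4445]
 [-0.4545  0.622   0.6376  0.1502]
 [ 0.3613 -0.5256  0.7702 -1.674 ]
 [ 0.      0.      0.      1.    ]] ['color', 'intrinsics', 'extrinsics']
top [[478.5145   0.     319.9422]
 [  0.     478.5145 231.7866]
 [  0.       0.       1.    ]] [[-0.0093 -1.      0.0027  0.005 ]
 [ 0.983  -0.0086  0.1835 -0.5526]
 [-0.1835  0.0044  0.983  -1.2665]
 [ 0.      0.      0.      1.    ]] ['color', 'intrinsics', 'extrinsics']
wrist [[371.6483   0.     323.9218]
 [  0.     371.6483 243.8437]
 [  0.       0.       1.    ]] [[ 0.      0.3076 -0.9515 -0.1425]
 [ 0.      0.9515  0.3076  0.0787]
 [ 1.     -0.      0.     -0.0001]
 [ 0.      0.      0.      1.    ]] ['color', 'intrinsics', 'T_tool_cam']
```

View pics/scene0.png

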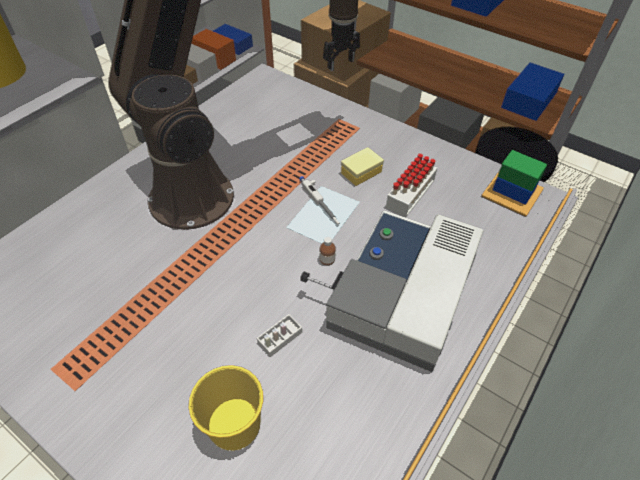

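View pics/top0.png

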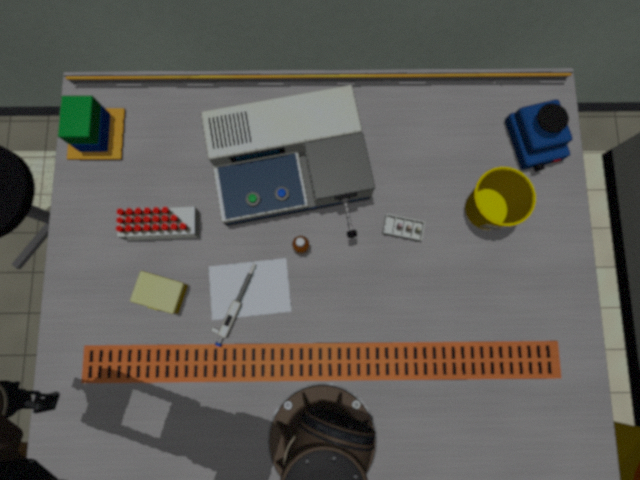

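View pics/wrist0.png

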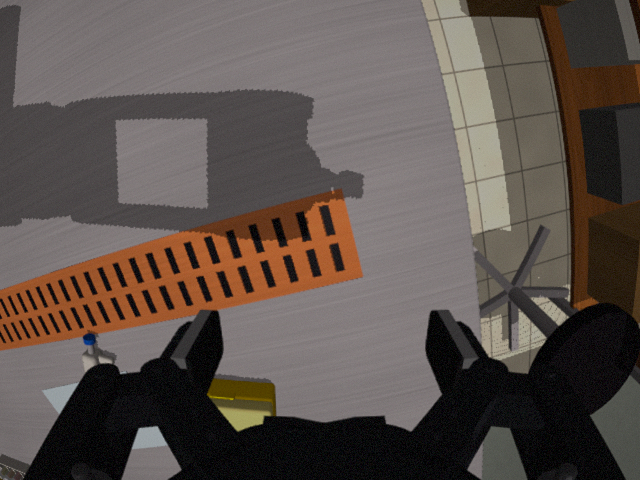

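Scene: photometer ahead and slightly left of the robot, knob at about (305,277) in scene and (352,233) in top. Green key is at (387,232) / (252,198), blue at (377,252) / (281,193). The reagent is at (301,244) in top, cuvettes at (404,228).

```bash
cat > h.py <<'E'
from rig import manip, optics
import cv2,numpy as np
from scipy.spatial.transform import Rotation as R
np.set_printoptions(suppress=True,precision=4)
def ray(d,uv):
    K=d["intrinsics"];E=d["extrinsics"]
    c=np.array([(uv[0]-K[0,2])/K[0,0],-(uv[1]-K[1,2])/K[1,1],-1])
    o=-E[:3,:3].T@E[:3,3]; v=E[:3,:3].T@c
    return o,v/np.linalg.norm(v)
def onz(d,uv,z):
    o,v=ray(d,uv); return o+v*(z-o[2])/v[2]
def tri(ps):
    A=np.zeros((3,3));b=np.zeros(3)
    for o,v in ps:
        M=np.eye(3)-np.outer(v,v);A+=M;b+=M@o
    return np.linalg.solve(A,b)
def proj(d,p):
    c=d["extrinsics"][:3,:3]@p+d["extrinsics"][:3,3];K=d["intrinsics"]
    return np.array([K[0,2]-K[0,0]*c[0]/c[2],K[1,2]+K[1,1]*c[1]/c[2]])
def blobs(m):
    n,l,s,c=cv2.connectedComponentsWithStats(m.astype(np.uint8))
    return [(s[i],c[i]) for i in range(1,n) if s[i][4]>8]
def rt(o): # wxyz
    return R.from_quat(np.roll(o,-1))
E
python3 - <<'E'
from h import *
D={n:optics.get_image(n) for n in["scene","top"]}
box={"scene":(250,400,210,320),"top":(200,400,170,260)}
for n,d in D.items():
    x0,x1,y0,y1=box[n]
    im=d["color"][y0:y1,x0:x1]; h=cv2.cvtColor(im,cv2.COLOR_BGR2HSV)
    H,S,V=[h[...,i].astype(int) for i in range(3)]
    for nm,m in dict(green=(H>45)&(H<85)&(S>90)&(V>50),blue=(H>100)&(H<130)&(S>150)&(V>100),dark=(V<45)).items():
        for s,c in blobs(m): print(n,nm,s+np.array([x0,y0,0,0,0]),c+[x0,y0], onz(d,c+[x0,y0],.092 if nm!='dark' else .085))
    c=im if 0 else d["color"][y0:y1,x0:x1]
    cv2.imwrite(f"pics/{n}1.png",cv2.resize(c,None,fx=4,fy=4,interpolation=cv2.INTER_CUBIC))
E
```

```text
scene green [383 228   8   8  45] [386.4889 231.1556] [0.6403 0.1817 0.092 ]
scene blue [373 248   8   6  37] [376.5676 250.5676] [0.6551 0.1024 0.092 ]
top green [248 194   9   9  61] [251.9016 197.8033] [0.64   0.1831 0.092 ]
top blue [278 189   7   8  43] [281.1628 192.3256] [0.6546 0.1042 0.092 ]
top dark [316 192  54  17 193] [344.6891 198.8964] [ 0.6366 -0.0679  0.085 ]
top dark [227 208  86  17 173] [271.3584 215.8555] [0.5912 0.1308 0.085 ]
top dark [348 231   8   7  46] [351.5435 233.6739] [ 0.5404 -0.0845  0.085 ]
```

```bash
ls pics
```

```text
scene0.png
scene1.png
top0.png
top1.png
wrist0.png
```

View pics/scene1.png

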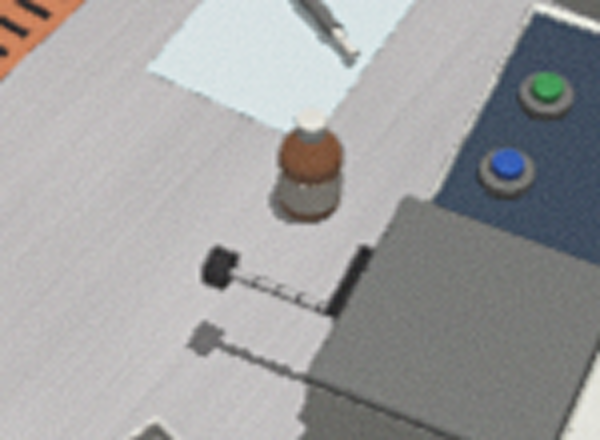

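View pics/top1.png

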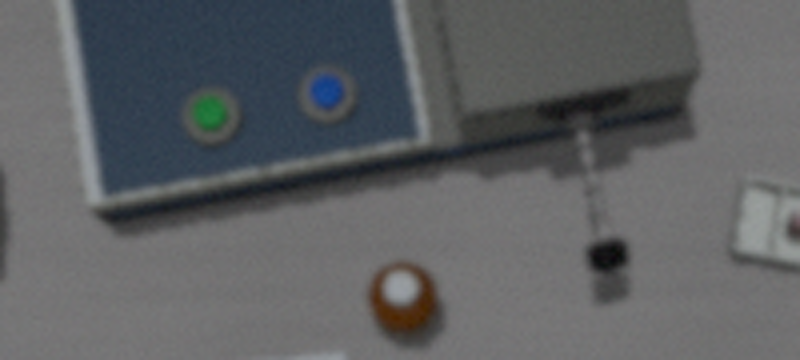

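```bash
cat >> h.py <<'E'
yaw=np.radians(10.35); X=np.array([np.cos(yaw),np.sin(yaw),0]);Y=np.array([-X[1],X[0],0]);Z=np.array([0,0,1.])
G=np.array([.640,.1825,.0]); ORG=G+.105*X-.115*Y
def P(x,y,z): return ORG+x*X+y*Y+z*Z
def inph(p): return np.array([(p-ORG)@X,(p-ORG)@Y,p[2]])
def plan(target,Rt):
    s=manip.observe(); r=rt(s["orientation"])
    print("t",s["time"],"tcp phot mm",inph(s["eef_pos"])*1000,"F phot",[s["force"]@a for a in(X,Y,Z)])
    print("shift cm",r.inv().apply(target-s["eef_pos"])*100,"turn deg",np.degrees((r.inv()*Rt).as_rotvec()),"w",s["gripper_width"])
def down(ydir): # tool x down, tool y = ydir
    x=-Z; return R.from_matrix(np.stack([x,ydir,np.cross(x,ydir)],1))
E
python3 - <<'E'
from h import *
s=manip.observe();print(rt(s["orientation"]).as_matrix())
print("knob",P(-.26,-.13,.085),"org",ORG)
for n,yd in dict(p=X,m=-X).items():
    print(n); plan(P(-.31,-.13,.2),down(yd))
d=optics.get_image("top")
for k in [(-.15,-.05,.132),(-.15,-.21,.132),(-.26,-.13,.085),(-.15,.21,.075)]: print(k,proj(d,P(*k)))
E
```

```text
[[-0.0002 -0.968   0.251 ]
 [-0.0005  0.251   0.968 ]
 [-1.      0.     -0.0005]]
knob [ 0.5315 -0.0864  0.085 ] org [0.764  0.0882 0.    ]
p
t 0.25 tcp phot mm [-493.9115  639.9319  231.0091] F phot [np.float64(-0.3385233281966933), np.float64(0.0415002448359561), np.float64(1.0590367188202139)]
shift cm [  3.1327 -49.0864 -62.1008] turn deg [155.1112  -0.0109   0.0408] w 1.0061336233016298
m
t 0.25 tcp phot mm [-493.9115  639.9319  231.0091] F phot [np.float64(-0.3385233281966933), np.float64(0.0415002448359561), np.float64(1.0590367188202139)]
shift cm [  3.1327 -49.0864 -62.1008] turn deg [-24.8888  -0.0297  -0.0079] w 1.0061336233016298
(-0.15, -0.05, 0.132) [315.1412 198.8203]
(-0.15, -0.21, 0.132) [374.957  187.7073]
(-0.26, -0.13, 0.085) [352.3106 236.9418]
(-0.15, 0.21, 0.075) [221.1151 221.5973]
```

```bash
python3 -m crank '[[[0,-36,-24.6],[-12,0,0],0],[[0,-36,-24.6],[-24.9,0,0],0],[[0,-36,-24.6],[-24.9,0,0],0],[[0,-36,-24.6],[-24.9,0,0],0],[[0,-36,-24.6],[-24.9,0,0],0],[[0,-36,-24.6],[-24.9,0,0],0],[[0,-36,-24.6],[-24.9,0,0],0],[[0,-36,-24.6],[-24.9,0,0],0]]'; python3 -c "
from h import *
plan(P(-.31,-.13,.18),down(-X))"
```

```text
time: 1.3
eef_pos: [0.4522, 0.2976, 0.2313]
orientation: [-0.454, 0.542, -0.454, -0.542]
force: [-0.4, -0.1, 0.4]
gripper_width: 0.002
t 1.3 tcp phot mm [-269.0595  261.9847  231.2579] F phot [np.float64(-0.4240632699256912), np.float64(-0.024196776729187006), np.float64(0.427397479357554)]
shift cm [  5.1532   3.9353 -39.2111] turn deg [-0.2349 -0.0424  0.0229] w 0.0019645738614384356
```

```bash
python3 -m crank '[[[0,3.9,-39.2],[0,0,0],0],[[0,3.9,-39.2],[0,0,0],0],[[0,3.9,-39.2],[0,0,0],0],[[0,3.9,-39.2],[0,0,0],0],[[0,3.9,-39.2],[0,0,0],0],[[0,3.9,-39.2],[0,0,0],0],[[0,3.9,-39.2],[0,0,0],0],[[5.1,3.9,-39.2],[-0.2,0,0],0]]'; python3 -c "
from h import *
plan(P(-.31,-.13,.076),down(-X))
s=manip.observe();d=optics.get_image('wrist');cv2.imwrite('pics/w2.png',d['color'])"
```

```text
time: 2.3
eef_pos: [0.4856, -0.0971, 0.1825]
orientation: [-0.455, 0.545, -0.453, -0.54]
force: [0.2, 0.2, -1.5]
gripper_width: -0.003
t 2.3 tcp phot mm [-307.1094 -132.3364  182.5185] F phot [np.float64(0.20321089169504467), np.float64(0.18265599883723102), np.float64(-1.5317555902072626)]
shift cm [10.6486  0.3653  0.2737] turn deg [-0.1582 -0.2202  0.4063] w -0.0033344860579523094
```

View pics/w2.png

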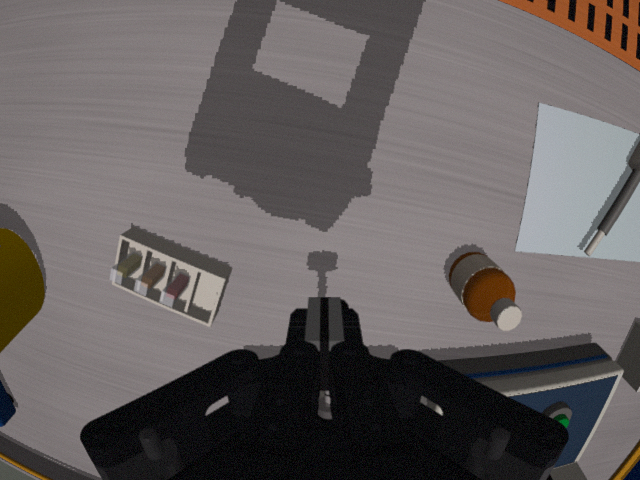

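```bash
python3 -m crank '[[[5.3,0.37,0.27],[0,0,0],0],[[10.6,0.37,0.27],[0,0,0.4],0],[[10.6,0.37,0.27],[0,0,0.4],0],[[10.6,0.37,0.27],[0,0,0.4],0]]'; python3 -c "
from h import *
plan(P(-.275,-.13,.076),down(-X))
for n in ['scene','top']:
  d=optics.get_image(n);c=d['color'][210:320,240:390] if n=='scene' else d['color'][180:270,300:420];cv2.imwrite(f'pics/{n}3.png',cv2.resize(c,None,fx=5,fy=5,interpolation=2))"
```

```text
time: 2.85
eef_pos: [0.4773, -0.0928, 0.0711]
orientation: [0.451, -0.541, 0.455, 0.545]
force: [-0.9, -0.7, 0.6]
gripper_width: 0.002
t 2.85 tcp phot mm [-314.4754 -126.6388   71.0654] F phot [np.float64(-1.01886744570514), np.float64(-0.5736600944816062), np.float64(0.5907367401440708)]
shift cm [-0.5275 -3.9436 -0.3311] turn deg [-0.0697  0.0258 -0.4925] w 0.002258512517786417
```

View pics/scene3.png

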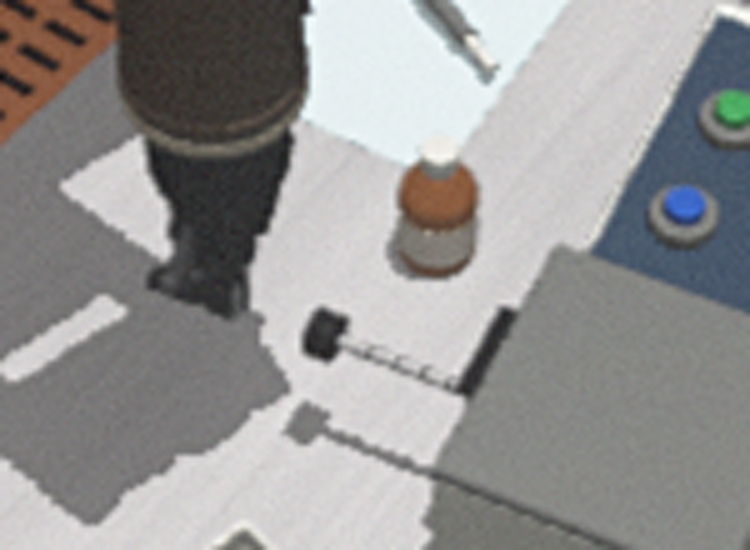

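View pics/top3.png

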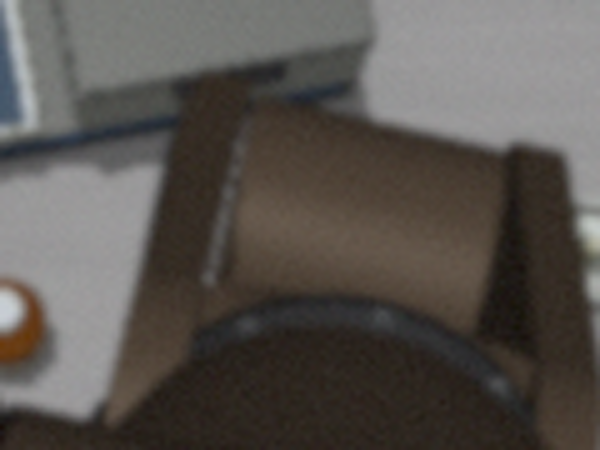

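Finger is in front of the knob, with clearance. Approaching.

```bash
python3 -m crank '[[[-0.5,-1.5,-0.33],[0,0,-0.5],0],[[-0.5,-3,-0.33],[0,0,-0.5],0],[[-0.5,-3,-0.33],[0,0,-0.5],0],[[-0.5,-3,-0.33],[0,0,-0.5],0]]'; python3 -c "
from h import *
plan(P(-.275,-.13,.076),down(-X))"
```

```text
time: 3.45
eef_pos: [0.5078, -0.091, 0.0764]
orientation: [-0.454, 0.543, -0.453, -0.542]
force: [-1.2, 0.2, -0.2]
gripper_width: -0.002
t 3.45 tcp phot mm [-284.1531 -130.2618   76.3554] F phot [np.float64(-1.1302524801767224), np.float64(0.45496195702442366), np.float64(-0.23896154918201906)]
shift cm [ 0.0371 -0.9152  0.0273] turn deg [-0.0708 -0.0191  0.0959] w -0.002423437973753279
```

```bash
cat > m.py <<'E'
from h import *
plan(P(-.25,-.13,.076),down(-X))
E
python3 -m crank '[[[0,-0.3,0],[0,0,0],0],[[0,-0.6,0],[0,0,0],0],[[0,-0.6,0],[0,0,0],0]]' >/dev/null; python3 m.py
python3 -m crank '[[[0,-0.1,0],[0,0,0],0],[[0,-0.2,0],[0,0,0],0],[[0,-0.2,0],[0,0,0],0]]'>/dev/null; python3 m.py
python3 -m crank '[[[0,-0.1,0],[0,0,0],0],[[0,-0.2,0],[0,0,0],0],[[0,-0.2,0],[0,0,0],0]]'>/dev/null; python3 m.py
python3 -m crank '[[[0,-0.1,0],[0,0,0],0],[[0,-0.2,0],[0,0,0],0],[[0,-0.2,0],[0,0,0],0]]'>/dev/null; python3 m.py
```

```text
t 3.825 tcp phot mm [-277.9734 -130.2691   76.2935] F phot [np.float64(-0.9535523333646747), np.float64(1.0580934847298094), np.float64(0.1992343690041486)]
shift cm [ 0.0341 -2.7973  0.0302] turn deg [-0.0669 -0.02    0.0968] w -0.003299961488520085
t 4.2 tcp phot mm [-275.9128 -130.2858   76.2768] F phot [np.float64(-0.0572301975269634), np.float64(0.9811369577591367), np.float64(0.19498912931502196)]
shift cm [ 0.0321 -2.5912  0.0314] turn deg [-0.0629 -0.0213  0.098 ] w -0.004331644819090536
t 4.575 tcp phot mm [-273.7934 -130.317    76.2987] F phot [np.float64(0.21030050680381515), np.float64(0.6080503036398657), np.float64(0.24514347458703434)]
shift cm [ 0.0342 -2.3792  0.0343] turn deg [-0.0622 -0.0244  0.1045] w -0.0006692032119951293
t 4.95 tcp phot mm [-272.2665 -130.2347   76.2622] F phot [np.float64(-4.35157375839987), np.float64(-1.287543304706226), np.float64(2.7823497606557384)]
shift cm [ 0.0284 -2.2266  0.0259] turn deg [-0.0618 -0.0097  0.055 ] w -0.0005403872829902874
```

```bash
for i in 1; do
python3 -m crank '[[[0,-0.1,0],[0,0,0],0],[[0,-0.2,0],[0,0,0],0],[[0,-0.2,0],[0,0,0],0]]'>/dev/null; python3 m.py
python3 -m crank '[[[0,-0.1,0],[0,0,0],0],[[0,-0.2,0],[0,0,0],0],[[0,-0.2,0],[0,0,0],0]]'>/dev/null; python3 m.py
python3 -m crank '[[[0,-0.1,0],[0,0,0],0],[[0,-0.2,0],[0,0,0],0],[[0,-0.2,0],[0,0,0],0]]'>/dev/null; python3 m.py
python3 -m crank '[[[0,-0.1,0],[0,0,0],0],[[0,-0.2,0],[0,0,0],0],[[0,-0.2,0],[0,0,0],0]]'>/dev/null; python3 m.py
python3 -m crank '[[[0,-0.1,0],[0,0,0],0],[[0,-0.2,0],[0,0,0],0],[[0,-0.2,0],[0,0,0],0]]'>/dev/null; python3 m.py
done
```

```text
t 5.325 tcp phot mm [-270.1589 -130.2035   76.2339] F phot [np.float64(-2.9858135125937744), np.float64(-0.7438954879940335), np.float64(1.103124742367532)]
shift cm [ 0.0255 -2.0158  0.0225] turn deg [-0.0623 -0.0082  0.0605] w -0.0005650820558421041
t 5.7 tcp phot mm [-267.826  -130.229    76.2264] F phot [np.float64(-0.8073913025450284), np.float64(0.6040276241504122), np.float64(0.3947909068229949)]
shift cm [ 0.0253 -1.7825  0.0249] turn deg [-0.0627 -0.0136  0.0865] w 2.592980469675927e-05
t 6.075 tcp phot mm [-265.4748 -130.3076   76.2609] F phot [np.float64(-0.8767003386279297), np.float64(-0.015771738406024916), np.float64(-0.12276023385114741)]
shift cm [ 0.0292 -1.5474  0.0324] turn deg [-0.0609 -0.0229  0.1152] w -0.001049280795324239
t 6.45 tcp phot mm [-263.294  -130.3293   76.3189] F phot [np.float64(0.25344821266135364), np.float64(0.04076897644928621), np.float64(0.3402070852951497)]
shift cm [ 0.0349 -1.3293  0.0344] turn deg [-0.0609 -0.0285  0.1315] w 0.0010656533280899326
t 6.825 tcp phot mm [-261.1784 -130.3511   76.3322] F phot [np.float64(0.09060031175633956), np.float64(0.20243089420297922), np.float64(-0.21085997805572781)]
shift cm [ 0.0358 -1.1177  0.0362] turn deg [-0.0568 -0.0305  0.1351] w -0.0005208888629232356
```

```bash
python3 -m crank '[[[0,-0.1,0],[0,0,0],0],[[0,-0.2,0],[0,0,0],0],[[0,-0.2,0],[0,0,0],0]]'>/dev/null; python3 m.py
python3 -m crank '[[[0,-0.1,0],[0,0,0],0],[[0,-0.2,0],[0,0,0],0],[[0,-0.2,0],[0,0,0],0]]'>/dev/null; python3 m.py
python3 -m crank '[[[0,-0.1,0],[0,0,0],0],[[0,-0.2,0],[0,0,0],0],[[0,-0.2,0],[0,0,0],0]]'>/dev/null; python3 m.py
python3 -c "
from h import *
d=optics.get_image('scene');c=d['color'][210:320,240:390];cv2.imwrite('pics/s4.png',cv2.resize(c,None,fx=5,fy=5,interpolation=2))"
```

```text
t 7.2 tcp phot mm [-259.0786 -130.3732   76.3267] F phot [np.float64(0.5752712922644432), np.float64(0.2912785392315714), np.float64(0.16299361665757617)]
shift cm [ 0.0348 -0.9077  0.0382] turn deg [-0.0556 -0.0333  0.1386] w -0.0014235674106939462
t 7.575 tcp phot mm [-257.0528 -130.3627   76.3307] F phot [np.float64(-0.8838388995539703), np.float64(0.04660978548366736), np.float64(0.051266443981088095)]
shift cm [ 0.0347 -0.7052  0.037 ] turn deg [-0.0537 -0.0324  0.1363] w -0.002228072151323983
t 7.95 tcp phot mm [-255.4121 -130.3142   76.2827] F phot [np.float64(-3.641986979844369), np.float64(-0.4158664705802074), np.float64(1.2366163828929198)]
shift cm [ 0.0292 -0.5411  0.0319] turn deg [-0.0516 -0.0228  0.0986] w 0.0008590645743518186
```

View pics/s4.png

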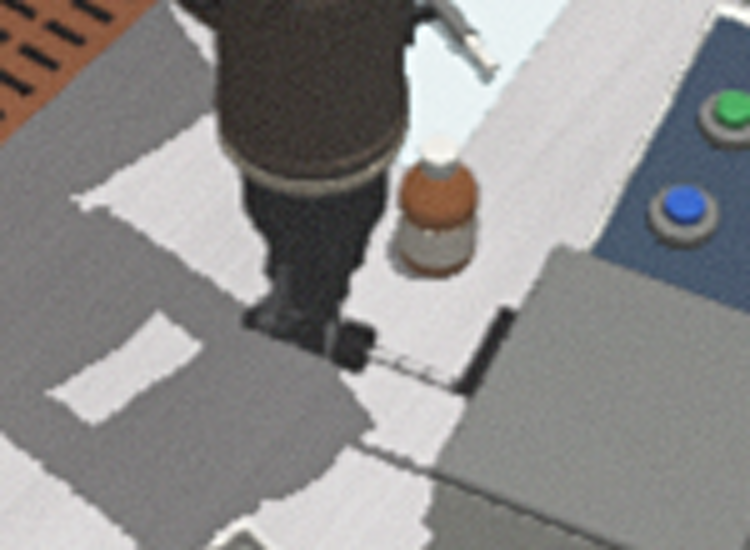

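The rod sits in the first click, and contact has come back about 16 mm further on. Continuing.

```bash
python3 -m crank '[[[0,-0.1,0],[0,0,0],0],[[0,-0.2,0],[0,0,0],0],[[0,-0.2,0],[0,0,0],0]]'>/dev/null; python3 m.py
python3 -m crank '[[[0,-0.1,0],[0,0,0],0],[[0,-0.2,0],[0,0,0],0],[[0,-0.2,0],[0,0,0],0]]'>/dev/null; python3 m.py
python3 -m crank '[[[0,-0.1,0],[0,0,0],0],[[0,-0.2,0],[0,0,0],0],[[0,-0.2,0],[0,0,0],0]]'>/dev/null; python3 m.py
python3 -m crank '[[[0,-0.1,0],[0,0,0],0],[[0,-0.2,0],[0,0,0],0],[[0,-0.2,0],[0,0,0],0]]'>/dev/null; python3 m.py
python3 -m crank '[[[0,-0.1,0],[0,0,0],0],[[0,-0.2,0],[0,0,0],0],[[0,-0.2,0],[0,0,0],0]]'>/dev/null; python3 m.py
python3 -m crank '[[[0,-0.1,0],[0,0,0],0],[[0,-0.2,0],[0,0,0],0],[[0,-0.2,0],[0,0,0],0]]'>/dev/null; python3 m.py
```

```text
t 8.375 tcp phot mm [-253.0856 -130.3209   76.2764] F phot [np.float64(-1.467333589612756), np.float64(-0.10567134746364892), np.float64(-0.059013212794386094)]
shift cm [ 0.0283 -0.3085  0.0324] turn deg [-0.054  -0.0259  0.1249] w 0.00018334367146287457
t 8.75 tcp phot mm [-250.727  -130.3527   76.309 ] F phot [np.float64(-0.5893116939064109), np.float64(-0.16335615288620775), np.float64(-0.6252703386959112)]
shift cm [ 0.0311 -0.0726  0.0353] turn deg [-0.0507 -0.0338  0.1556] w 0.0009666861419605491
t 9.125 tcp phot mm [-248.4224 -130.3846   76.3452] F phot [np.float64(0.515836497029772), np.float64(-0.24949033379525892), np.float64(0.312502199823497)]
shift cm [0.034  0.1579 0.0383] turn deg [-0.0494 -0.0401  0.1787] w 0.0003562435009591417
t 9.5 tcp phot mm [-246.3132 -130.3992   76.3594] F phot [np.float64(0.23104036612632733), np.float64(-0.15395250524497384), np.float64(-0.3892823610120571)]
shift cm [0.0347 0.3688 0.0396] turn deg [-0.0466 -0.0426  0.184 ] w -0.0015774965096919955
t 9.875 tcp phot mm [-244.1962 -130.4479   76.3797] F phot [np.float64(-0.6153428816281445), np.float64(-1.0401669571616652), np.float64(0.4784652144894021)]
shift cm [0.036  0.5805 0.0444] turn deg [-0.0452 -0.0469  0.1919] w 0.003756585875972659
t 10.25 tcp phot mm [-242.1032 -130.4606   76.4157] F phot [np.float64(-0.47019767739411217), np.float64(-0.4416588743183064), np.float64(-0.28539952172037375)]
shift cm [0.0388 0.7899 0.0455] turn deg [-0.0463 -0.0473  0.1959] w 0.0023868885045033815
```

```bash
python3 -m crank '[[[0,-0.1,0],[0,0,0],0],[[0,-0.2,0],[0,0,0],0],[[0,-0.2,0],[0,0,0],0]]'>/dev/null; python3 m.py
python3 -m crank '[[[0,-0.1,0],[0,0,0],0],[[0,-0.2,0],[0,0,0],0],[[0,-0.2,0],[0,0,0],0]]'>/dev/null; python3 m.py
```

```text
t 10.625 tcp phot mm [-240.5763 -130.4128   76.3384] F phot [np.float64(-4.861537074110017), np.float64(-0.8886304881369862), np.float64(2.8990611547710823)]
shift cm [0.0315 0.9425 0.0406] turn deg [-0.0417 -0.0357  0.143 ] w -0.0020217441840758837
t 11.0 tcp phot mm [-238.5652 -130.3795   76.3025] F phot [np.float64(-3.3938281404864203), np.float64(-1.0201558640703325), np.float64(1.2877331482209717)]
shift cm [0.0274 1.1436 0.0371] turn deg [-0.0411 -0.0341  0.1419] w -0.004135190162847589
```

```bash
python3 -m crank '[[[0,-0.1,0],[0,0,0],0],[[0,-0.2,0],[0,0,0],0],[[0,-0.2,0],[0,0,0],0]]'>/dev/null; python3 m.py
python3 -m crank '[[[0,-0.1,0],[0,0,0],0],[[0,-0.2,0],[0,0,0],0],[[0,-0.2,0],[0,0,0],0]]'>/dev/null; python3 m.py
python3 -m crank '[[[0,-0.1,0],[0,0,0],0],[[0,-0.2,0],[0,0,0],0],[[0,-0.2,0],[0,0,0],0]]'>/dev/null; python3 m.py
python3 -c "
from h import *
d=optics.get_image('scene');c=d['color'][210:320,240:390];cv2.imwrite('pics/s5.png',cv2.resize(c,None,fx=5,fy=5,interpolation=2))"
```

```text
t 11.375 tcp phot mm [-236.228  -130.3984   76.313 ] F phot [np.float64(-1.0388514320095699), np.float64(-0.24605191853854466), np.float64(0.3943368625814021)]
shift cm [0.0272 1.3773 0.0388] turn deg [-0.0432 -0.0378  0.1699] w 0.0009517432576593577
t 11.75 tcp phot mm [-233.8893 -130.4276   76.3568] F phot [np.float64(-0.25686168896853334), np.float64(-0.18583454051790504), np.float64(0.6266629625146777)]
shift cm [0.0301 1.6112 0.0416] turn deg [-0.0423 -0.0448  0.1965] w -0.002615045916183672
t 12.125 tcp phot mm [-231.6497 -130.5091   76.4115] F phot [np.float64(0.5593028397364224), np.float64(0.1631656620755771), np.float64(-0.13997367251242787)]
shift cm [0.0342 1.8352 0.0496] turn deg [-0.041  -0.0535  0.2166] w 0.0017797805854909646
```

View pics/s5.png

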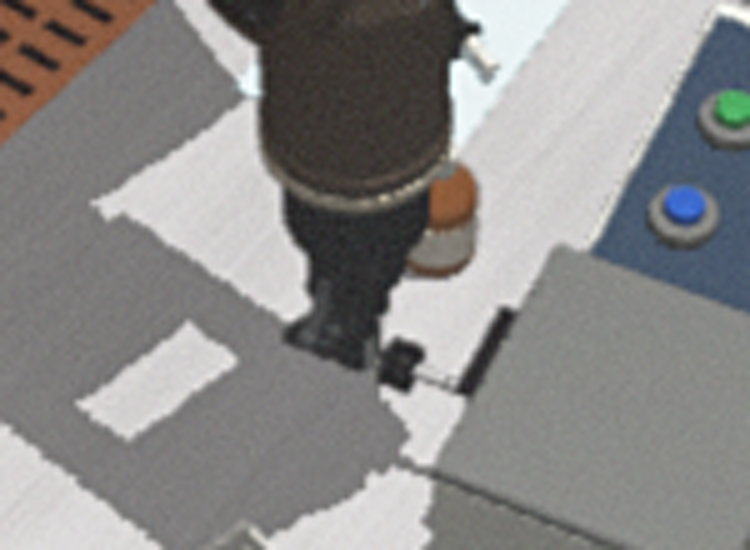

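```bash
python3 -c "
from h import *
d=optics.get_image('scene')
for f in (-.26,-.244,-.228,-.22,-.212,-.196): print(f,(proj(d,P(f+.009,-.13,.085))-[240,210])*5)
c=cv2.cvtColor(d['color'][210:320,240:390],cv2.COLOR_BGR2GRAY)
for s,c in blobs(c<40): print(s,(c)*5)
"
```

```text
-0.26 [322.847  330.3866]
-0.244 [349.1449 340.7647]
-0.228 [375.6041 351.2064]
-0.22 [388.8948 356.4514]
-0.212 [402.2263 361.7125]
-0.196 [429.0129 372.2834]
```

Image matches the third click: knob centre at about (402,364) in the crop, prediction (402,362), with a clear gap to the finger. Backing off, then lifting.

```bash
python3 -m crank '[[[0,2,0],[0,0,0],0],[[0,4,0],[0,0,0],0],[[-3,4.5,0],[0,0,0],0],[[-9,4.5,0],[0,0,0],0],[[-12,4.5,0],[0,0,0],0],[[-12,4.5,0],[0,0,0],0]]'; python3 -c "
from h import *
plan(P(-.105,.115,.18),down(-X))
d=optics.get_image('scene');c=d['color'][210:320,240:390];cv2.imwrite('pics/s6.png',cv2.resize(c,None,fx=5,fy=5,interpolation=2))"
```

```text
time: 12.98
eef_pos: [0.5161, -0.0901, 0.1987]
orientation: [-0.455, 0.545, -0.452, -0.54]
force: [-0.1, -0.4, -1.7]
gripper_width: 0.002
t 12.975 tcp phot mm [-275.8934 -130.931   198.6629] F phot [np.float64(-0.1291021677947825), np.float64(-0.34130130005351234), np.float64(-1.6731270416695125)]
shift cm [  1.934  -17.0557  24.6112] turn deg [-0.0434 -0.1562  0.4521] w 0.0015955671889767626
```

View pics/s6.png

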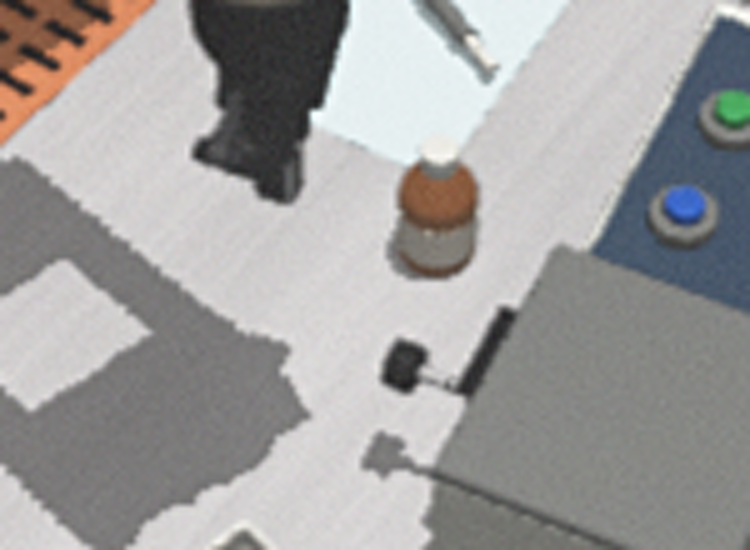

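Rod stands free at (404,366) in the crop, third click. Moving above the green key.

```bash
python3 -m crank '[[[0,0,12],[0,0,0],0],[[0,-5,24.6],[0,0,0],0],[[0,-17,24.6],[0,0,0],0],[[0,-17,24.6],[0,0,0],0],[[0,-17,24.6],[0,0,0],0],[[0,-17,24.6],[0,0,0.4],0],[[1.9,-17,24.6],[0,0,0.4],0],[[1.9,-17,24.6],[0,0,0.4],0]]'; python3 -c "
from h import *
plan(P(-.105,.115,.1),down(-X))"
```

```text
time: 14.02
eef_pos: [0.6361, 0.1811, 0.1757]
orientation: [0.451, -0.542, 0.455, 0.544]
force: [-0.5, -1.1, -0.4]
gripper_width: 0.002
t 14.025 tcp phot mm [-109.1256  114.2799  175.6887] F phot [np.float64(-0.6487028352792421), np.float64(-1.0031003888689811), np.float64(-0.4052008072762373)]
shift cm [ 7.5659 -0.461   0.0891] turn deg [-0.0832 -0.1245 -0.3675] w 0.0017427487594154592
```

```bash
python3 -m crank '[[[2,-0.45,0.09],[0,0,-0.4],0],[[5,-0.45,0.09],[0,0,-0.4],0],[[7,-0.45,0.09],[0,0,-0.4],0],[[7,-0.45,0.09],[0,0,-0.4],0],[[7,-0.45,0.09],[0,0,-0.4],0]]'; python3 -c "
from h import *
plan(P(-.105,.115,.087),down(-X))
d=optics.get_image('scene');c=d['color'][180:290,320:470];cv2.imwrite('pics/s7.png',cv2.resize(c,None,fx=5,fy=5,interpolation=2))"
```

```text
time: 14.65
eef_pos: [0.6403, 0.1823, 0.1065]
orientation: [-0.453, 0.544, -0.453, -0.542]
force: [-0.2, 1.1, -0.3]
gripper_width: -0.001
t 14.65 tcp phot mm [-104.706   114.7793  106.5468] F phot [np.float64(-0.040565166239473344), np.float64(1.160657576410669), np.float64(-0.27493740332046235)]
shift cm [1.9546 0.0323 0.0262] turn deg [-0.1003 -0.1224  0.0837] w -0.0008991302088802131
```

View pics/s7.png

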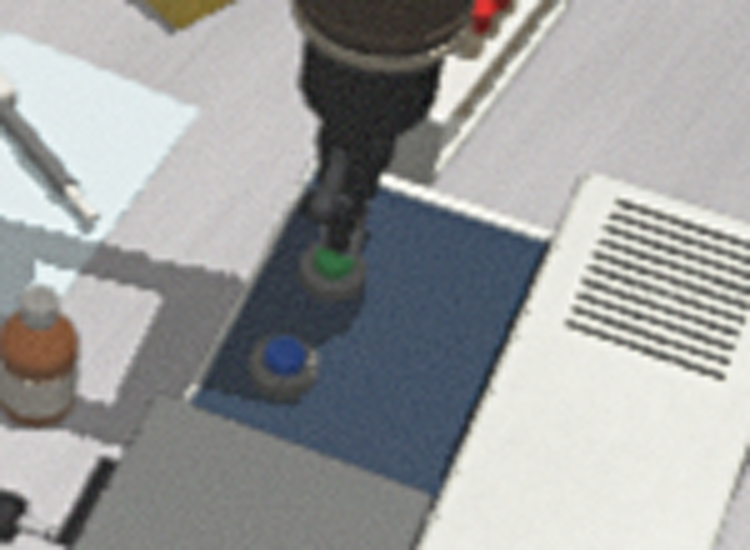

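Fingertip is centred over the green key (335,262 in the crop). Pressing by feel.

```bash
sed -i 's/P(-.25,-.13,.076)/P(-.105,.115,.087)/' m.py
python3 -m crank '[[[0.6,0,0],[0,0,0],0],[[1.2,0,0],[0,0,0],0],[[1.2,0,0],[0,0,0],0]]'>/dev/null; python3 m.py
python3 -m crank '[[[0.1,0,0],[0,0,0],0],[[0.2,0,0],[0,0,0],0],[[0.2,0,0],[0,0,0],0]]'>/dev/null; python3 m.py
python3 -m crank '[[[0.1,0,0],[0,0,0],0],[[0.2,0,0],[0,0,0],0],[[0.2,0,0],[0,0,0],0]]'>/dev/null; python3 m.py
```

```text
t 15.075 tcp phot mm [-104.4713  114.9011   94.4537] F phot [np.float64(-0.5258775169656431), np.float64(0.5108079348516127), np.float64(1.9105947507888426)]
shift cm [0.7453 0.0543 0.0114] turn deg [-0.0903 -0.1206  0.1087] w -0.0018172637027573512
t 15.45 tcp phot mm [-104.4886  114.9379   92.4737] F phot [np.float64(-0.625419125439892), np.float64(-0.24301494299473494), np.float64(2.2729013891731706)]
shift cm [0.5473 0.0522 0.0073] turn deg [-0.0865 -0.1208  0.1058] w -0.002715419766227127
t 15.825 tcp phot mm [-104.431   114.926    90.9535] F phot [np.float64(-2.685676696444127), np.float64(-0.4240192535983932), np.float64(10.086311436935514)]
shift cm [0.3952 0.0577 0.0081] turn deg [-0.0859 -0.1202  0.1204] w 0.0019571531229905944
```

```bash
python3 -m crank '[[[0.1,0,0],[0,0,0],0],[[0.1,0,0],[0,0,0],0],[[0.1,0,0],[0,0,0],0]]'>/dev/null; python3 m.py
python3 -c "
from h import *
d=optics.get_image('scene');c=d['color'][200:270,350:450];cv2.imwrite('pics/s8.png',cv2.resize(c,None,fx=8,fy=8,interpolation=2))"
```

```text
t 16.2 tcp phot mm [-104.3989  114.9089   90.8034] F phot [np.float64(-4.2991566839413675), np.float64(0.5935487060838517), np.float64(16.388226445763603)]
shift cm [0.3802 0.061  0.0098] turn deg [-0.0868 -0.1212  0.1395] w -9.814377400284765e-05
```

View pics/s8.png

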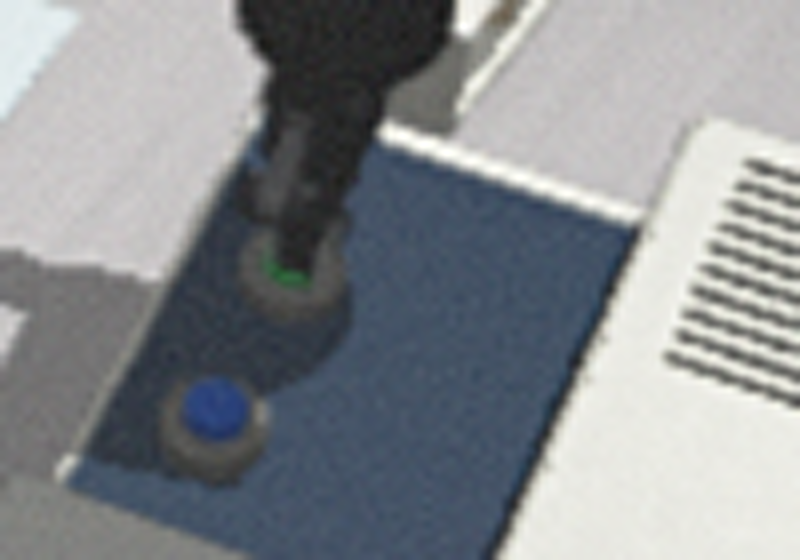

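Force jumps to 16 N, a hard stop, and the green looks flush with its collar. I'll release in 1 mm steps to confirm the travel by the force.

```bash
cat > f.py <<'E'
from h import *
F=[];z=[]
for i in range(4):
    s=manip.observe();F.append(s["force"]);z.append(s["eef_pos"][2]);optics.get_image("top")
print(s["time"],"z",np.mean(z)*1000,"F",np.mean(F,0))
E
python3 f.py
python3 -m crank '[[[-0.1,0,0],[0,0,0],0],[[-0.1,0,0],[0,0,0],0]]'>/dev/null; python3 f.py
python3 -m crank '[[[-0.1,0,0],[0,0,0],0],[[-0.1,0,0],[0,0,0],0]]'>/dev/null; python3 f.py
python3 -m crank '[[[-0.1,0,0],[0,0,0],0],[[-0.1,0,0],[0,0,0],0]]'>/dev/null; python3 f.py
python3 -m crank '[[[-0.1,0,0],[0,0,0],0],[[-0.1,0,0],[0,0,0],0]]'>/dev/null; python3 f.py
python3 -m crank '[[[-0.1,0,0],[0,0,0],0],[[-0.1,0,0],[0,0,0],0]]'>/dev/null; python3 f.py
python3 -m crank '[[[-0.1,0,0],[0,0,0],0],[[-0.1,0,0],[0,0,0],0]]'>/dev/null; python3 f.py
python3 -m crank '[[[-0.1,0,0],[0,0,0],0],[[-0.1,0,0],[0,0,0],0]]'>/dev/null; python3 f.py
python3 -m crank '[[[-0.1,0,0],[0,0,0],0],[[-0.1,0,0],[0,0,0],0]]'>/dev/null; python3 f.py
```

```text
16.4 z 90.81588959524059 F [-4.7685 -1.2494 15.8782]
16.85 z 91.76072602940646 F [-1.1913 -0.6956  3.2928]
17.3 z 92.64548136736994 F [-0.9789 -0.6063  3.42  ]
17.75 z 93.66115415912286 F [-1.1119 -0.0743  2.0209]
18.2 z 94.64460054869048 F [-0.6205 -0.9099  1.9408]
18.65 z 95.6229668758058 F [-0.2144 -0.0149  1.0021]
19.1 z 96.5871453251528 F [0.1237 0.2383 0.5479]
19.55 z 97.59641026099797 F [ 0.1818 -0.0691 -0.2084]
20.0 z 98.60618305119867 F [ 0.0102 -0.189  -0.4017]
```

Contact from about 96 mm to a hard stop at 91 mm: the full 5 mm travel with about 4 N of spring. Lifting clear and checking.

```bash
python3 -m crank '[[[-3,0,0],[0,0,0],0],[[-8,0,0],[0,0,0],0],[[-12,0,0],[0,0,0],0],[[-12,10,0],[0,0,0],0],[[-12,15,0],[0,0,0],0],[[-12,15,0],[0,0,0],0],[[-12,15,0],[0,0,0],0],[[-12,15,0],[0,0,0],0]]'; python3 -c "
from h import *
d=optics.get_image('scene');c=d['color'][205:305,285:435];cv2.imwrite('pics/s9.png',cv2.resize(c,None,fx=5,fy=5,interpolation=2))
for f in (-.228,-.212,-.196): print(f,(proj(d,P(f+.009,-.13,.085))-[285,205])*5)
cv2.imwrite('pics/sf9.png',d['color'])
print(manip.observe()['force'])"
```

```text
time: 21.05
eef_pos: [0.4936, 0.1562, 0.2185]
orientation: [-0.454, 0.544, -0.453, -0.541]
force: [-0.4, 0.0, 0.4]
gripper_width: 0.006
-0.228 [150.6041 376.2064]
-0.212 [177.2263 386.7125]
-0.196 [204.0129 397.2834]
[ 1.0176 -0.1829  0.0118]
```

View pics/s9.png

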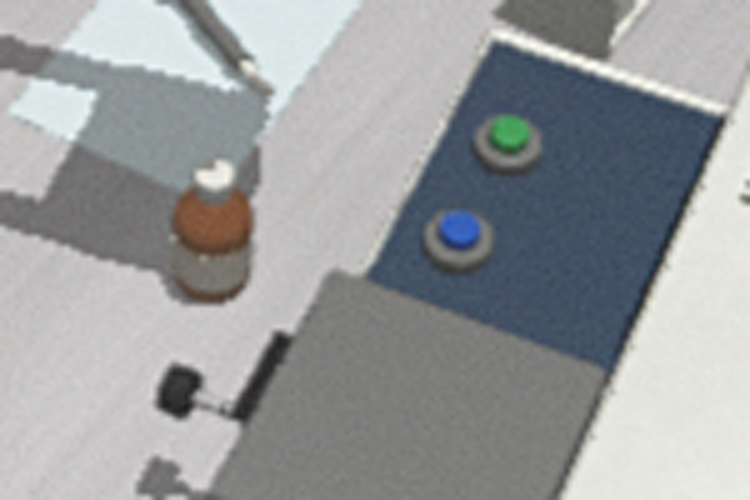

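View pics/sf9.png

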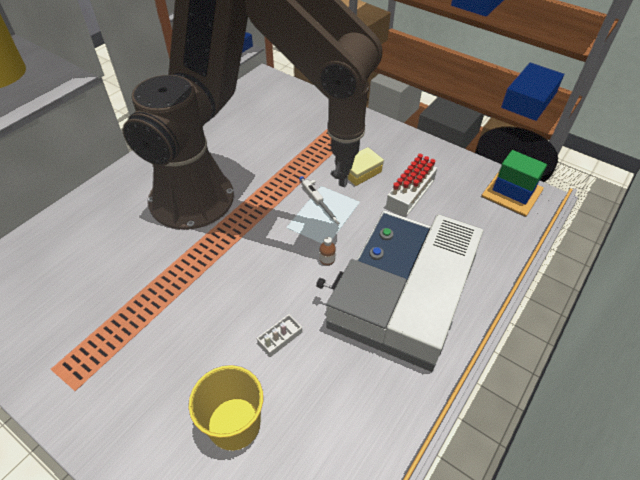

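Knob at (180,390) in the crop matches the third click (177,387). Keys are up, lid shut, everything else in place and the arm clear.

```bash
python3 -c "
from rig import manip
print(manip.job_done())"
```

```text
the job is handed in; nothing more can be done
None
```

The rod is in its third click, and the green read key has been pressed right down and let go. I handed the job in at about 21 s; no verdict is reported.

- **Rod:** I pushed it with the side of the shut fingers in 2 mm steps. The readings between steps showed at most about 5 N along the rod. The finger met the knob three times, about 16 mm apart, and each time it pushed on until the rod sprang ahead. I stopped after the third release. The picture showed the knob within about 1 pixel of where the third click should put it, both then and at the end.
- **Read key:** The force built up over about 5 mm, from contact at about 96 mm to a hard stop at about 91 mm, where it reached about 16 N. I held it there longer than 0.1 s.
- **Last checks:** In the final picture both keys are up, the lid is shut, the other things stand in place and the arm is clear, with the force reading about 1 N or less.
- **One disagreement:** The tool position at first contact with the key read about 4 mm higher than the stated key height of 92 mm. I went by the force instead.

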